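# Sort black steel and aluminium bars by heft, then slide the dip pan to the bath mark

## Robot

A 6-joint arm with a two-finger parallel gripper is mounted at the origin on the work surface. World frame = base frame: x ahead of the robot, y to its left, z up, the work surface at z = 0. Lengths are in m, angles in rad, forces in N, time in s.
With the tool pointing down it reaches from about 0.35 to 0.975 m from the base axis. Payload 4.9 kg.
Tool frame: the origin (TCP) lies on the centre line of the jaws, within the pads' length; the fingertips stand 14 mm ahead of it and the grasp point (between the pads) lies 5 mm behind it; z points along the fingers, y is the line along which they close (so a half turn about z gives the same grasp; the last joint's range is limited). The gripper opens to 85 mm and grips with 20 to 120 N. Pads are 22 mm wide; open, the fingers measure 114 mm over their backs; the gripper's body (76 mm by 85 mm) begins 54 mm behind the grasp point. The pads swing forward as they close: fully open they stand 13 mm farther back than shut.
Start: joints at [1.119, 0.053, 1.613, -0, 1.476, -0.119], TCP at [0.204, 0.591, 0.245] pointing down, gripper open.
Joint ranges: [-3.01, 3.01], [-1.01, 2.22], [0.06, 2.58], [-1.02, 4.17], [0.09, 2.62], [-3.14, 3.14]. Speed limits (rad/s): [2.57, 2.57, 3.14, 3.14, 3.14, 3.14].

## Interface

Orientations are given as a unit quaternion [x, y, z, w].
In Python, from cell import sense, get_image, camera_params, job_done gives the robot as it stands.
- The arm moves only by the tool step_arm, never from a script. Its argument "motion" is text: rows parted by semicolons, each of 7 numbers parted by spaces: the turn, a rotation vector about the world's x, y, z in degrees, then the shift along the world's x, y, z in m, then the closure, from 0 (fully open) to 1 (shut). A call has 1 to 20 rows; each row is the pose to reach, as a shift and turn from the pose commanded when the call began; what a row does not reach only later rows make up. A row lasts 1/8 s, in which the tool goes at most 62.5 mm and 10.7 degrees, less where a joint would pass 70% of its speed; a pose out of reach is approached as far as the arm can. A call with a gripper value outside its range is refused whole. The fingers move at their own pace and stop on an object; the grip force is fixed at half the most. Time passes only in rows, so rows that repeat a pose let the fingers close. It gives the time, the measured TCP pose, the force, the opening and the grip force at its end, in the units of the state.
- sense(): the state, without advancing time (a new reading comes with each control period).
- get_image(name): name is "scene" or "top" or "wrist"; returns the picture (400x640x3 uint8, red, green, blue); there is no depth.
- camera_params(name): a dict with "K" (3x3 intrinsics, pixels), "eye" and "rotation" of the camera in the world. Camera axes: x right, y up, looking along -z (the intrinsics and any distortion apply to the point x, -y, -z); pixel columns grow to the right and rows downward; lengths in m; the calibration is good to about 2 mm. A picture is of the moment at which its call begins: read the wrist's pose just before it. camera_params takes no time and is no camera call; for the wrist camera it gives the pose at the moment of the call.
- job_done(): hands the job in; it is judged then, once.
The state is a dict: "time_s": time; "q": joint angles; "joint_velocities": joint speeds; "joint_torque": joint torques, N m; "tool_pos": TCP position; "tool_rot": TCP orientation; "wrist_force": force on the tool from outside, world axes, zero at the start; "moment": the same for the moment, N m; "finger_gap": opening from 0.0 (shut) to 1.0 (fully open); "grasp_force": force on a finger pad.
Only numpy, scipy, OpenCV 4.12 (cv2) and the standard library are available. Lean on these libraries where they do the work, as an engineer would, in place of code of your own. Each camera call takes 0.05 s, during which the arm holds its last target. There are 200 camera calls.

## Task

Three black bars that look alike lie on the bench, some steel and some aluminium, and steel must not go into the anodising bath: feel by their weight which is which, and lay each one gently (do not drop it), flat on the floor and not on top of another, the steel ones in the yellow bin and the aluminium ones in the steel pan. When all three are sorted, slide the pan sideways along the bench, without lifting or tipping it, from the red mark until it stands centred and square on the green mark. Leave the other things on the bench where they are.

Things in the scene. Friction and masses are not known exactly. Their poses are not given: they have to be found in the camera images.
- bar_a: black bar, 110 x 26 x 26 mm (long along its x), lying flat; origin at its centre, 13 mm above what it lies on. Either aluminium (about 200 g, 1.9 to 2.1 N) or steel (about 585 g, 5.3 to 6.2 N); all bars look the same; which is which, and how many of each, differs every time: only the weight felt when lifted tells
- bar_b: black bar, 110 x 26 x 26 mm (long along its x), lying flat; origin at its centre, 13 mm above what it lies on. Either aluminium (about 200 g, 1.9 to 2.1 N) or steel (about 585 g, 5.3 to 6.2 N); all bars look the same; which is which, and how many of each, differs every time: only the weight felt when lifted tells
- bar_c: black bar, 110 x 26 x 26 mm (long along its x), lying flat; origin at its centre, 13 mm above what it lies on. Either aluminium (about 200 g, 1.9 to 2.1 N) or steel (about 585 g, 5.3 to 6.2 N); all bars look the same; which is which, and how many of each, differs every time: only the weight felt when lifted tells
- pan: loose stainless dip pan on the table, 0.4 to 0.65 kg: open tray 138 (x) x 158 (y) mm outside, 130 x 150 mm inside, floor and walls 4 mm thick, walls 28 mm high; origin at the centre of its underside. Two bars fit side by side, lying along its x, 34 mm either side of the middle. It slides with ordinary friction (2 to 10 N)
- pan_handle (a point): middle of the pan's rigid black bar handle, which sticks out level from the middle of the pan's -x side (towards the robot); handle 16 mm wide in y, from 69 to 135 mm from the pan's centre, between 7 and 27 mm above the table; this point is 105 mm from the pan's centre, 17 mm up, axes as the pan's
- bin: fixed yellow open bin for steel, 138 (x) x 158 (y) x 40 mm outside, walls and floor 4 mm thick, inside 130 x 150 mm; origin at the centre of its underside. Two bars fit side by side, lying along its x about 34 mm either side of the middle
- mark_bath: green painted rectangle (outline 158 x 178 mm, small filled square in the middle) flat on the table, flush: the bath position; origin at its centre, x and y as those of the pan when it stands square on it; about 0.2 m to the left or right (y) of the red mark, the way between is clear
- mark_load: red painted rectangle of the same size, flat on the table: the loading position, where the pan stands at the start; origin at its centre
- wrench: bystander: steel wrench, 150 mm long, lying along its x among the bars; not to be sorted
- caliper: bystander: steel and black caliper, 170 mm long, lying along its y in front of the bars
- jug: bystander: white bottle with blue cap, 90 mm across, 190 mm tall, at the back; origin under its centre
- beaker: bystander: clear beaker, 90 mm across, 110 mm tall, at the back; origin under its centre
- jar: bystander: jar with blue lid, 70 mm across, 90 mm tall, at the back; origin under its centre
- tape: bystander: blue ring-shaped roll, 90 mm across, 24 mm tall, lying flat at the back; origin under its centre
Mind the look-alikes: they are no part of the job. What is shaped like the bar_a but brown is not meant.

How it is judged:
By the outcome, as a careful person would: the job done as asked, in the order asked, and still so for the second after the job is handed in, with the robot touching nothing.
It also fails if it takes over 72 s, if anything falls off the work surface, if the arm or the gripper's body presses on something with over 40 N, if the wrist force passes 120 N, or if a joint passes its speed limit or range.

## Working session

There is one attempt and no reset: what is moved stays moved. The work goes in short steps, Python scripts to look and compute and a tool call to move; the robot and the scene stay as the last step left them, time stands still between calls to the robot, and variables do not carry over. Pictures are saved under pics/ and viewed, at most 10 in all, crops included, and the job is handed in when it is done.

Besides the shell and the picture viewer there is one more tool, called after "Call:" by a JSON object that holds its "name" and its "arguments". step_arm: Moves the arm, as the interface text tells. Its arguments: {"type":"object","properties":{"motion":{"type":"string"}},"required":["motion"]}

```bash
mkdir -p pics; ls; cat > h.py <<'E'
import numpy as np, cv2
from cell import sense,get_image,camera_params,job_done
def save(n,im): cv2.imwrite('pics/'+n,im[:,:,::-1])
def ray(p,uv,z):
    K,e,R=np.array(p['K']),np.array(p['eye']),np.array(p['rotation'])
    d=np.linalg.inv(K)@[uv[0],uv[1],1]; d=R@[d[0],-d[1],-d[2]]
    return e+d*(z-e[2])/d[2]
def proj(p,X):
    K,e,R=np.array(p['K']),np.array(p['eye']),np.array(p['rotation'])
    c=R.T@(np.array(X)-e); v=K@[c[0],-c[1],-c[2]]; return v[:2]/v[2]
E
python3 - <<'E'
from h import *
for n in ['top','scene']:
    p=camera_params(n); im=get_image(n); save(n+'0.png',im); print(n,p)
s=sense(); print({k:np.round(v,3) for k,v in s.items()})
E
```

```text
pics
top {'K': array([[382.2403517 ,   0.        , 321.72180966],
       [  0.        , 382.2403517 , 201.46716299],
       [  0.        ,   0.        ,   1.        ]]), 'eye': array([0.48970191, 0.00901732, 1.18084665]), 'rotation': array([-0.01121872,  0.01666884,  0.71007783, -0.70383646])}
scene {'K': array([[384.04892438,   0.        , 319.02365242],
       [  0.        , 384.04892438, 201.37947719],
       [  0.        ,   0.        ,   1.        ]]), 'eye': array([1.24048933, 0.42754559, 0.9435034 ]), 'rotation': array([0.17065031, 0.31375402, 0.8136014 , 0.45879151])}
{'time_s': np.float64(0.1), 'q': array([ 1.119,  0.053,  1.614, -0.   ,  1.476, -0.119]), 'joint_velocities': array([ 0.   , -0.001, -0.002,  0.001, -0.   , -0.001]), 'joint_torque': array([-0.0000e+00, -3.9490e+01, -3.7136e+01, -0.0000e+00,  4.0000e-03,
        0.0000e+00]), 'tool_pos': array([0.204, 0.59 , 0.244]), 'tool_rot': array([ 0.166,  0.986, -0.001, -0.   ]), 'wrist_force': array([0.494, 0.461, 0.261]), 'moment': array([0.012, 0.042, 0.041]), 'grasp_force': np.float64(0.0), 'finger_gap': np.float64(0.994)}
```

View pics/top0.png

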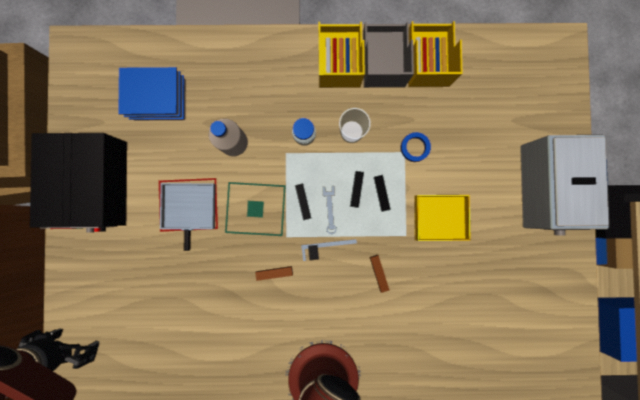

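View pics/scene0.png

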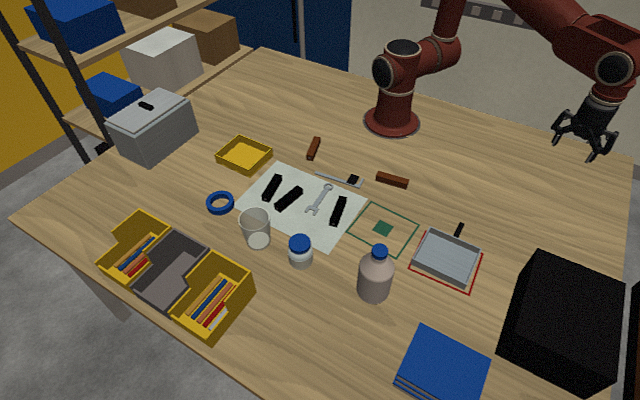

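The top view shows three black bars at about (304,201), (357,189) and (381,193), with the wrench at (330,208). The pan is on the red mark at (188,205), the green mark is at (255,209), and the bin is at (442,217). The brown look-alikes at (274,272) and (379,273) are the wrong colour and lie outside the white sheet, so they aren't meant. The scene view agrees: bars at (272,187), (289,199) and (338,211).

```bash
python3 - <<'E'
s=open('h.py').read()
s=s.replace("np.array(p['rotation'])","Rotation.from_quat(p['rotation']).as_matrix()").replace("import numpy as np, cv2","import numpy as np, cv2\nfrom scipy.spatial.transform import Rotation")
s+='''
def tri(p1,a,p2,b):
    e1,e2=np.array(p1['eye']),np.array(p2['eye'])
    d1=ray(p1,a,0)-e1; d2=ray(p2,b,0)-e2
    t=np.linalg.lstsq(np.c_[d1,-d2],e2-e1,rcond=None)[0]
    return (e1+t[0]*d1+e2+t[1]*d2)/2, np.linalg.norm(e1+t[0]*d1-e2-t[1]*d2)
def blobs(mask,roi,lo=30):
    m=np.zeros_like(mask,np.uint8); x0,y0,x1,y1=roi; m[y0:y1,x0:x1]=mask[y0:y1,x0:x1]
    cs,_=cv2.findContours(m,cv2.RETR_EXTERNAL,cv2.CHAIN_APPROX_NONE)
    return [c for c in cs if cv2.contourArea(c)>lo]
def onplane(p,c,z):
    "contour cast to plane z -> minAreaRect in mm"
    P=np.array([ray(p,q,z)[:2] for q in c.reshape(-1,2).astype(float)])
    (cx,cy),wh,a=cv2.minAreaRect((P*1000).astype(np.float32))
    return np.round([cx,cy,*wh,a],1)
'''
open('h.py','w').write(s)
E
python3 - <<'E'
from h import *
I={n:cv2.imread(f'pics/{n}0.png') for n in('top','scene')}
P={n:camera_params(n) for n in I}
H={n:cv2.cvtColor(I[n],cv2.COLOR_BGR2HSV).astype(int) for n in I}
def m(n,f):
    h,s,v=H[n][...,0],H[n][...,1],H[n][...,2]; return f(h,s,v).astype(np.uint8)
dark=lambda h,s,v:v<55
yel=lambda h,s,v:(h>20)&(h<32)&(s>180)&(v>80)
grn=lambda h,s,v:(h>60)&(h<90)&(s>100)
red=lambda h,s,v:((h<5)|(h>174))&(s>150)&(v>90)
R={'top':dict(bar=(dark,(288,155,404,235)),bin=(yel,(410,185,475,245)),green=(grn,(220,178,290,240)),red=(red,(150,172,225,240)),hand=(dark,(170,225,205,255))),
'scene':dict(bar=(dark,(250,165,352,232)),bin=(yel,(210,130,280,180)),green=(grn,(340,195,425,260)),red=(red,(400,225,490,300)),hand=(dark,(445,215,470,238)))}
C={}
for n in R:
    for k,(f,roi) in R[n].items():
        for c in blobs(m(n,f),roi,20):
            M=cv2.moments(c); u=(M['m10']/M['m00'],M['m01']/M['m00'])
            C.setdefault((n,k),[]).append(u)
            z={'bar':.026,'bin':.04,'hand':.027}.get(k,0)
            print(n,k,np.round(u,1),onplane(P[n],c,z) )
for u in C['top','bar']:
    print(min((tri(P['top'],u,P['scene'],w) for w in C['scene','bar']),key=lambda t:t[1]+abs(t[0][2]-.02)))
E
```

```text
top bar [302.8 201.4] [536.3  57.1 102.7  19.1  12.7]
top bar [381.7 192.9] [ 559.9 -182.   103.3   24.    11.7]
top bar [356.6 189. ] [ 572.6 -106.1   21.4  104.4   80.6]
top bin [442.2 217.5] [ 483.8 -360.   164.6  134.5   89.5]
top green [254.9 208.6] [516.2 206.1  42.1  43.6  84.3]
top hand [187.  239.8] [4.245e+02 4.053e+02 5.690e+01 1.200e+01 3.000e-01]
scene bar [337.5 211.1] [546.2  61.6 126.3  27.9  13.3]
scene bar [288.1 198.4] [ 581.9 -100.8   40.1  120.6   79.6]
scene bar [271.4 187.7] [ 570.  -176.6  125.8   34.    11.6]
scene bin [243.7 155. ] [ 499.5 -350.1  184.3  162.5   89.6]
scene green [382.6 227.8] [516.7 205.4  46.4  45.4  86.4]
scene red [450.9 279.2] [533.6 411.8 155.1 175.7   2.4]
scene hand [458.4 229.3] [4.260e+02 4.087e+02 6.080e+01 1.360e+01 1.000e-01]
(array([0.53689256, 0.05702154, 0.01043165]), np.float64(0.0014045836244083896))
(array([ 0.56118528, -0.18533312,  0.01043512]), np.float64(0.0018946143546940482))
(array([ 0.57365865, -0.10816291,  0.01184853]), np.float64(0.0017393065034934977))
```

Call:
{"name": "step_arm", "arguments": {"motion": "0 0 10 0.050 -0.060 0.02 0;0 0 19 0.100 -0.120 0.04 0;0 0 19 0.150 -0.180 0.05 0;0 0 19 0.200 -0.240 0.055 0;0 0 19 0.236 -0.290 0.055 0;0 0 19 0.236 -0.290 0.055 0;0 0 19 0.236 -0.290 0.055 0"}}

```text
time_s: 0.98
tool_pos: [0.4421, 0.2978, 0.3001]
tool_rot: [0.004, 1.0, -0.0, 0.0]
wrist_force: [0.3, -0.1, 0.1]
finger_gap: 1.0
grasp_force: 0.0
```

```bash
python3 - <<'E'
from h import *
s=sense(); p=camera_params('wrist'); im=get_image('wrist'); save('w1.png',im)
print(p, s['tool_pos'],s['tool_rot'],s['time_s'],s['wrist_force'])
E
```

```text
{'K': array([[295.0831776 ,   0.        , 319.83402177],
       [  0.        , 295.0831776 , 204.55933961],
       [  0.        ,   0.        ,   1.        ]]), 'eye': array([0.37013168, 0.29747251, 0.42882702]), 'rotation': array([-0.10079821, -0.10023435,  0.69766609,  0.70217863])} [0.44205446 0.29775253 0.30011792] [ 3.54116638e-03  9.99993683e-01 -3.03014032e-04  4.63972439e-05] 0.975 [ 0.26252077 -0.104277    0.07131922]
```

View pics/w1.png

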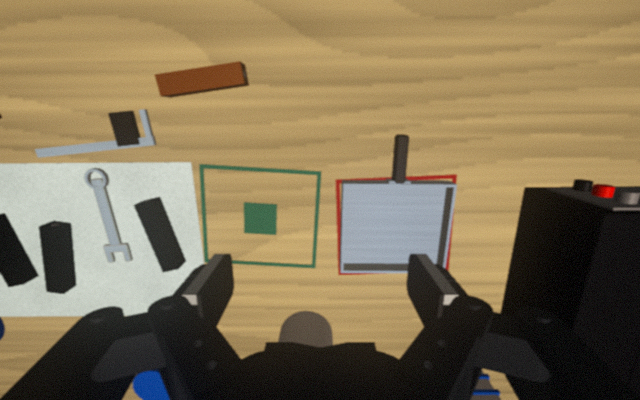

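The wrist view shows the green mark's corners at about (201,165), (320,172), (315,267) and (208,262). The pan is at (397,226) with its handle at (400,160), and the bars are at (160,234), (57,257) and (15,250). I'll measure them here.

```bash
cat > m1.py <<'E'
from h import *
p={'K':np.array([[295.0831776,0,319.83402177],[0,295.0831776,204.55933961],[0,0,1]]),'eye':[0.37013168,0.29747251,0.42882702],'rotation':[-0.10079821,-0.10023435,0.69766609,0.70217863]}
im=cv2.imread('pics/w1.png'); h,s,v=[c.astype(int) for c in cv2.split(cv2.cvtColor(im,cv2.COLOR_BGR2HSV))]
g=((h>55)&(h<95)&(s>70)); 
for c in blobs(g,(195,155,330,272),100): print('green',onplane(p,c,0),cv2.contourArea(c))
r=((h<8)|(h>172))&(s>120)&(v>70)
ys,xs=np.nonzero(r[165:285,330:465]); c=np.c_[xs+330,ys+165].reshape(-1,1,2)
print('red',onplane(p,cv2.convexHull(c.astype(np.int32)),0))
d=(v<60)
for c in blobs(d,(385,125,415,178),100): print('handle',onplane(p,c,.027),onplane(p,c,.02))
pan=((h>95)&(h<125)&(s<90)&(v>90))
b=blobs(pan,(335,175,460,280),1000)
for c in b:
    print('pan rim',onplane(p,c,.028))
    print(cv2.approxPolyDP(cv2.convexHull(c),4,True).reshape(-1,2).tolist())
for c in blobs(d,(0,170,195,310),200): print('bar',onplane(p,c,.026))
E
python3 m1.py
python3 - <<'E'
import cv2
im=cv2.imread('pics/w1.png')[120:290,190:470]
cv2.imwrite('pics/w1c.png',cv2.resize(im,None,fx=2.8,fy=2.8,interpolation=cv2.INTER_CUBIC))
E
```

```text
green [517.4 204.8  46.6  47.   86. ] 829.0
green [517.3 204.3 175.5 155.4  86.1] 337.0
red [532.4 411.5 156.8 177.2   2.5]
pan rim [524.7 406.2 157.3 140.7  89.4]
[[455, 185], [443, 267], [341, 270], [343, 184]]
bar [643.4  78.5  47.2 104.1  38.7]
bar [569.7 -97.3  43.4 118.5  80.7]
bar [ 557.6 -171.2  108.6   52.    11.6]
bar [534.   63.4 108.7  37.2  13.1]
```

View pics/w1c.png

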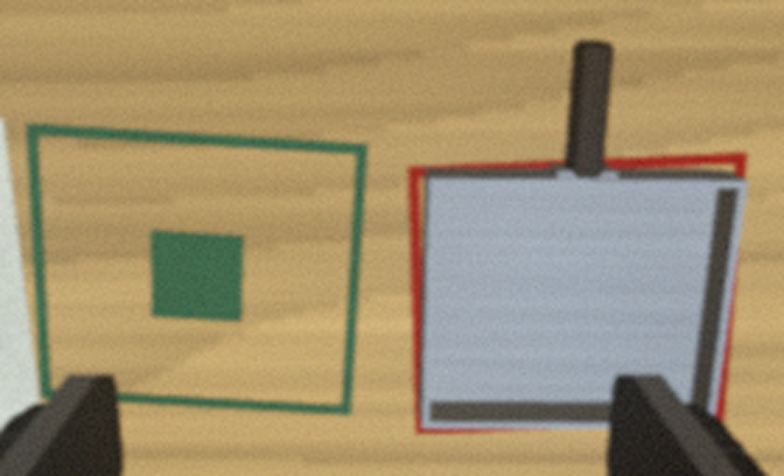

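Call:
{"name": "step_arm", "arguments": {"motion": "0 0 6 0.020 -0.055 -0.02 0.2;0 0 13 0.040 -0.110 -0.04 0.4;0 0 13 0.060 -0.165 -0.06 0.45;0 0 13 0.080 -0.210 -0.09 0.45;0 0 13 0.094 -0.241 -0.13 0.45;0 0 13 0.094 -0.241 -0.18 0.45;0 0 13 0.094 -0.241 -0.18 0.45;0 0 13 0.094 -0.241 -0.18 0.45"}}

```text
time_s: 2.02
tool_pos: [0.5348, 0.0609, 0.1219]
tool_rot: [-0.114, 0.994, -0.0, 0.001]
wrist_force: [0.6, 0.2, 1.1]
finger_gap: 0.548
grasp_force: 0.0
```

```bash
python3 - <<'E'
from h import *
s=sense(); p=camera_params('wrist'); im=get_image('wrist'); save('w2.png',im)
print(s['tool_pos'],s['tool_rot'],s['finger_gap'],s['wrist_force'])
import pickle; pickle.dump(p,open('w2.p','wb'))
v=im.max(2)
print([np.round(proj(p,(.536,.057,.026)))])
for c in blobs(v<60,(0,0,640,400),200): print(cv2.boundingRect(c),onplane(p,c,.026))
E
```

```text
[0.53481877 0.06087466 0.12185275] [-1.13502896e-01  9.93537287e-01 -1.97309744e-05  8.67323077e-04] 0.5484203136043982 [0.55982393 0.18099071 1.14080214]
[array([315., 212.])]
(601, 326, 39, 17) [586.6 355.4  38.9   9.4  88.9]
(24, 245, 593, 155) [643.2  85.8 164.8 582.9  13. ]
(570, 193, 70, 143) [5.286e+02 3.147e+02 1.308e+02 2.990e+01 1.000e-01]
(298, 142, 32, 132) [536.   55.8 109.4  23.5  13. ]
(76, 140, 74, 133) [ 571.  -102.5   36.5  116.    80.6]
(0, 101, 60, 140) [ 559.  -174.3  108.4   48.2   11.4]
(299, 0, 42, 31) [399.6  28.3  18.1  26.3   6. ]
```

View pics/w2.png

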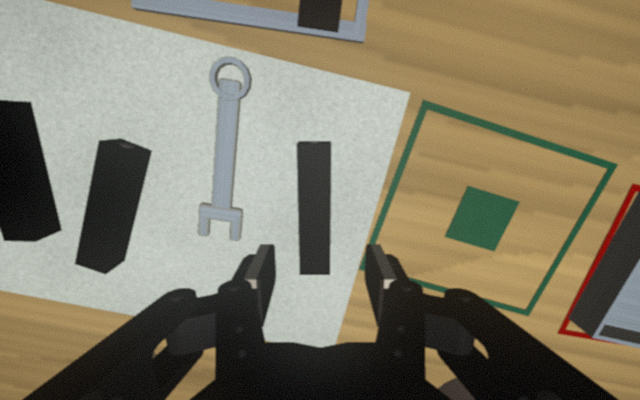

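Bar A is confirmed in the close view at (314,208): black, plain and 110 mm long. Its centre is at (0.536, 0.0555), turned 13°. Next I descend, grip and lift it to weigh.

Call:
{"name": "step_arm", "arguments": {"motion": "0 0 0 0.002 -0.0045 -0.05 0.45;0 0 0 0.002 -0.0045 -0.085 0.45;0 0 0 0.002 -0.0045 -0.102 0.45;0 0 0 0.002 -0.0045 -0.102 0.45;0 0 0 0.002 -0.0045 -0.102 0.9;0 0 0 0.002 -0.0045 -0.102 0.9;0 0 0 0.002 -0.0045 -0.102 0.9;0 0 0 0.002 -0.0045 -0.102 0.9;0 0 0 0.002 -0.0045 -0.09 0.9;0 0 0 0.002 -0.0045 -0.06 0.9;0 0 0 0.002 -0.0045 -0.02 0.9;0 0 0 0.002 -0.0045 -0.01 0.9;0 0 0 0.002 -0.0045 -0.01 0.9;0 0 0 0.002 -0.0045 -0.01 0.9;0 0 0 0.002 -0.0045 -0.01 0.9;0 0 0 0.002 -0.0045 -0.01 0.9"}}

```text
time_s: 4.08
tool_pos: [0.5355, 0.0552, 0.1091]
tool_rot: [-0.113, 0.994, 0.0, -0.001]
wrist_force: [0.8, 0.7, -4.0]
finger_gap: 0.289
grasp_force: 59.9
```

```bash
python3 - <<'E'
from h import *
for i in range(3):
    s=sense(); get_image('top'); print(s['tool_pos'],s['wrist_force'],s['finger_gap'],s['grasp_force'],s['moment'])
E
```

```text
[0.53553557 0.05515743 0.10913482] [ 0.83618114  0.67817034 -3.98081861] 0.2890402634188759 59.871405847370625 [-0.03338464 -0.04999918  0.00396824]
[0.5357214  0.05519708 0.10944454] [-0.06700017  0.40095856 -5.44912964] 0.2897741607741857 59.868626073002815 [-0.0463362  -0.00408102 -0.02094812]
[0.53591394 0.05520933 0.10975364] [-0.72041633 -0.26748223 -5.51851539] 0.28728722481367086 59.87062979489565 [ 0.05418317 -0.02085268 -0.01228322]
```

About 5.5 N, so bar A is steel and goes in the yellow bin. I carry it towards the bin and check the bin with the wrist camera.

Call:
{"name": "step_arm", "arguments": {"motion": "0 0 0 -0.003 -0.03 0.03 0.9;0 0 -5 -0.01 -0.085 0.05 0.9;0 0 -13 -0.02 -0.145 0.06 0.9;0 0 -13 -0.03 -0.205 0.06 0.9;0 0 -13 -0.04 -0.265 0.06 0.9;0 0 -13 -0.05 -0.32 0.06 0.9;0 0 -13 -0.052 -0.35 0.06 0.9;0 0 -13 -0.052 -0.35 0.06 0.9;0 0 -13 -0.052 -0.35 0.06 0.9"}}

```text
time_s: 5.35
tool_pos: [0.4841, -0.2944, 0.17]
tool_rot: [0.001, 1.0, 0.0, -0.0]
wrist_force: [0.2, 0.6, -6.2]
finger_gap: 0.287
grasp_force: 60.8
```

```bash
python3 - <<'E'
from h import *
s=sense(); p=camera_params('wrist'); im=get_image('wrist'); save('w3.png',im)
print(s['tool_pos'],s['tool_rot'],s['finger_gap'],s['wrist_force'])
import pickle; pickle.dump(p,open('w3.p','wb'))
h,ss,v=[c.astype(int) for c in cv2.split(cv2.cvtColor(im,cv2.COLOR_RGB2HSV))]
for c in blobs((h>20)&(h<32)&(ss>180)&(v>60),(0,0,640,400),300):
    print(cv2.boundingRect(c),onplane(p,c,.04), cv2.approxPolyDP(cv2.convexHull(c),5,True).reshape(-1,2).tolist())
for X in [(.415,-.283,.04),(.415,-.441,.04),(.553,-.283,.04),(.553,-.441,.04)]: print(np.round(proj(p,X)))
E
```

```text
[ 0.48406687 -0.29436804  0.16999951] [ 6.52630373e-04  9.99999670e-01  4.47333885e-04 -1.82923958e-04] 0.28705292972302215 [ 0.22067262  0.57674383 -6.200415  ]
(143, 122, 187, 148) [ 484.3 -365.9  157.3  138.2   89.8] [[328, 123], [328, 152], [292, 242], [263, 269], [166, 267], [144, 123]]
[334. 122.]
[147. 122.]
[332. 268.]
[170. 269.]
```

View pics/w3.png

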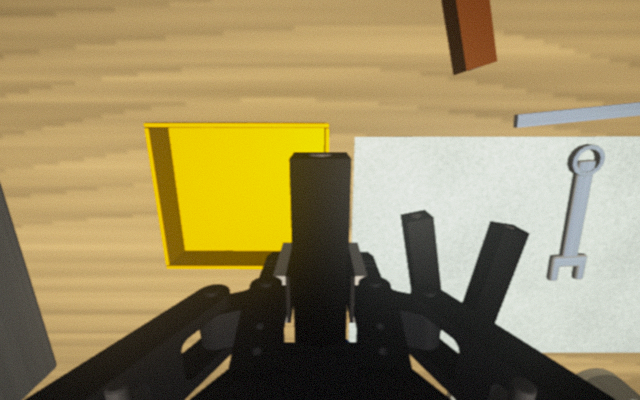

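The bin (left of the held bar, pixels 144–330 × 122–268) is centred at (0.484, -0.366), square, with its rim at 40 mm. I place the bar on its far half.

Call:
{"name": "step_arm", "arguments": {"motion": "0 0 0 0 -0.05 0 0.9;0 0 0 0 -0.1 -0.02 0.9;0 0 0 0 -0.1055 -0.06 0.9;0 0 0 0 -0.1055 -0.1 0.9;0 0 0 0 -0.1055 -0.13 0.9;0 0 0 0 -0.1055 -0.142 0.9;0 0 0 0 -0.1055 -0.146 0.9;0 0 0 0 -0.1055 -0.148 0.9;0 0 0 0 -0.1055 -0.148 0.9;0 0 0 0 -0.1055 -0.148 0.55;0 0 0 0 -0.1055 -0.148 0.55;0 0 0 0 -0.1055 -0.148 0.55"}}

```text
time_s: 6.9
tool_pos: [0.4846, -0.4009, 0.023]
tool_rot: [0.001, 1.0, -0.001, 0.001]
wrist_force: [-0.3, 0.1, -0.0]
finger_gap: 0.447
grasp_force: 0.0
```

Call:
{"name": "step_arm", "arguments": {"motion": "0 0 0 0 0 0.03 0.55;0 0 0 0 0.0 0.08 0.5;0 0 6 0.02 0.04 0.1 0.45;0 0 11.7 0.05 0.1 0.1 0.45;0 0 11.7 0.07 0.16 0.1 0.45;0 0 11.7 0.076 0.2165 0.1 0.45;0 0 11.7 0.076 0.2165 0.1 0.45;0 0 11.7 0.076 0.2165 0.1 0.45"}}

```text
time_s: 7.9
tool_pos: [0.5603, -0.1842, 0.1225]
tool_rot: [-0.102, 0.995, -0.0, 0.0]
wrist_force: [-0.0, 0.2, -0.2]
finger_gap: 0.552
grasp_force: 0.0
```

```bash
python3 - <<'E'
from h import *
s=sense(); p=camera_params('wrist'); im=get_image('wrist'); save('w4.png',im)
print(s['tool_pos'],s['tool_rot'],s['finger_gap'],s['wrist_force'])
v=im.max(2)
for c in blobs(v<60,(0,0,640,400),200): print(cv2.boundingRect(c),onplane(p,c,.026),onplane(p,c,.03))
E
```

```text
[ 0.56033771 -0.18415709  0.12251377] [-1.01574070e-01  9.94827867e-01 -4.33881511e-04  1.89148807e-04] 0.5522477067888875 [-0.03099772  0.17980008 -0.24345234]
(24, 174, 593, 226) [ 640.5 -168.2  224.4  583.9   11.7] [ 637.8 -168.7  220.4  573.5   11.7]
(303, 142, 31, 131) [ 560.3 -186.1  108.8   23.6   11.9] [ 559.1 -186.3  106.9   23.2   11.9]
(616, 0, 24, 66) [395.1  -5.1  42.2  15.2  28.6] [396.8  -8.6  41.5  14.9  28.6]
(6, 0, 73, 133) [ 494.7 -395.2   90.6   45.5    0. ] [ 494.7 -391.7   89.    44.7    0. ]
```

View pics/w4.png

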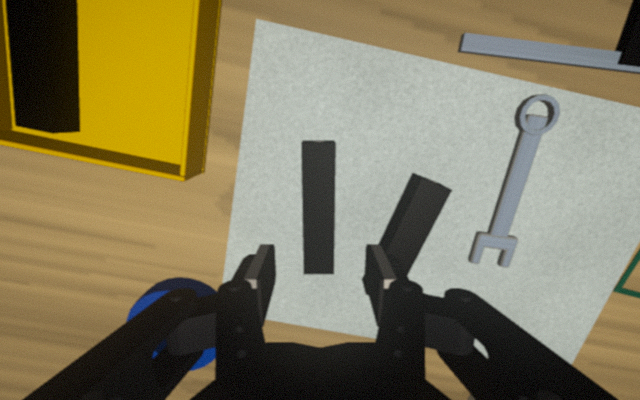

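Bar A lies flat in the bin (far left). Bar B is under the jaws at (318,207), centred at (0.560, -0.186), and bar C is clear of the fingers.

Call:
{"name": "step_arm", "arguments": {"motion": "0 0 0 0 -0.0025 -0.05 0.45;0 0 0 0 -0.0025 -0.085 0.45;0 0 0 0 -0.0025 -0.104 0.45;0 0 0 0 -0.0025 -0.104 0.45;0 0 0 0 -0.0025 -0.104 0.9;0 0 0 0 -0.0025 -0.104 0.9;0 0 0 0 -0.0025 -0.104 0.9;0 0 0 0 -0.0025 -0.104 0.9;0 0 0 0 -0.0025 -0.09 0.9;0 0 0 0 -0.0025 -0.06 0.9;0 0 0 0 -0.0025 -0.02 0.9;0 0 0 0 -0.0025 0 0.9;0 0 0 0 -0.0025 0 0.9;0 0 0 0 -0.0025 0 0.9;0 0 0 0 -0.0025 0 0.9;0 0 0 0 -0.0025 0 0.9;0 0 0 0 -0.0025 0 0.9;0 0 0 0 -0.0025 0 0.9"}}

```text
time_s: 10.2
tool_pos: [0.5601, -0.1863, 0.1221]
tool_rot: [-0.101, 0.995, 0.0, -0.0]
wrist_force: [0.1, -0.1, -1.8]
finger_gap: 0.29
grasp_force: 61.3
```

```bash
python3 - <<'E'
from h import *
for i in range(3):
    s=sense(); get_image('top'); print(s['tool_pos'],s['wrist_force'],s['finger_gap'],s['grasp_force'],s['moment'])
E
```

```text
[ 0.56013026 -0.1863019   0.12212152] [ 0.10693211 -0.08762434 -1.80083915] 0.290142221668931 61.260048765689135 [ 0.00582184 -0.04657864  0.03443012]
[ 0.56018985 -0.18630572  0.12224678] [ 0.36958693 -0.81522354 -1.59476659] 0.28557800344078527 61.259896997362375 [-0.02320045 -0.0210588   0.01749651]
[ 0.5601901  -0.1863324   0.12230391] [-0.41101771  0.78116241 -2.61135712] 0.2897863894482469 61.25976053997874 [-0.07349696  0.02507473 -0.0502315 ]
```

About 2 N, so bar B is aluminium and goes in the pan. I carry it over and measure the pan.

Call:
{"name": "step_arm", "arguments": {"motion": "0 0 0 0 0.03 0.03 0.9;0 0 -6 -0.01 0.085 0.06 0.9;0 0 -11.7 -0.025 0.145 0.06 0.9;0 0 -11.7 -0.04 0.205 0.06 0.9;0 0 -11.7 -0.05 0.265 0.06 0.9;0 0 -11.7 -0.05 0.325 0.06 0.9;0 0 -11.7 -0.045 0.385 0.06 0.9;0 0 -11.7 -0.04 0.445 0.06 0.9;0 0 -11.7 -0.04 0.49 0.06 0.9;0 0 -11.7 -0.04 0.506 0.06 0.9;0 0 -11.7 -0.04 0.506 0.06 0.9;0 0 -11.7 -0.04 0.506 0.06 0.9;0 0 -11.7 -0.04 0.506 0.06 0.9"}}

```text
time_s: 11.98
tool_pos: [0.5204, 0.3183, 0.1823]
tool_rot: [0.001, 1.0, -0.0, 0.0]
wrist_force: [-0.2, 0.8, -2.4]
finger_gap: 0.293
grasp_force: 61.3
```

```bash
python3 - <<'E'
from h import *
import pickle
s=sense(); p=camera_params('wrist'); im=get_image('wrist'); save('w5.png',im); pickle.dump(p,open('w5.p','wb'))
print(s['tool_pos'],s['tool_rot'],s['finger_gap'],s['wrist_force'])
E
```

```text
[0.52044405 0.31832098 0.1823397 ] [ 1.49926773e-03  9.99998861e-01 -1.70834423e-04  1.02304890e-05] 0.2925796781771915 [-0.24979276  0.83973074 -2.38219924]
```

View pics/w5.png

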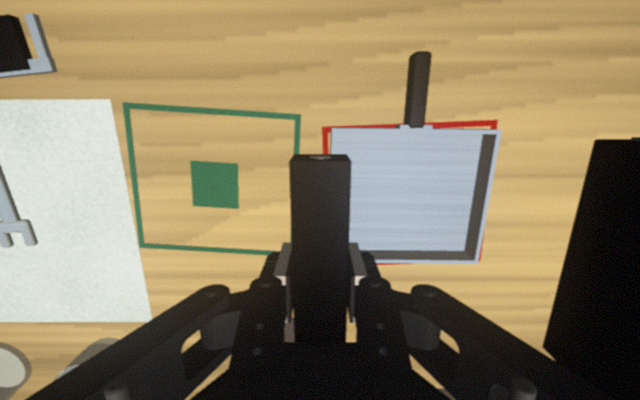

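```bash
python3 - <<'E'
from h import *
import pickle
p=pickle.load(open('w5.p','rb')); im=cv2.imread('pics/w5.png')
for n,uv,z in [('-x-y',(330,127),.028),('-x+y',(498.5,127.5),.028),('+x+y',(481.5,262.5),.028)]: print(n,np.round(ray(p,uv,z),4))
h,s,v=[c.astype(int) for c in cv2.split(cv2.cvtColor(im,cv2.COLOR_BGR2HSV))]
for c in blobs(v<85,(398,40,440,124),200): print('handle',cv2.boundingRect(c),onplane(p,c,.027),onplane(p,c,.017))
g=((h>55)&(h<95)&(s>70))
for c in blobs(g,(180,150,250,220),300): print('green',onplane(p,c,0))
# row/col edges of the pan
g=v.astype(int)
pan=((h>90)&(h<130)&(s<110)&(v>110)).astype(np.uint8)
for c in blobs(pan,(320,115,510,275),500):
    print(onplane(p,c,.028),cv2.approxPolyDP(cv2.convexHull(c),4,True).reshape(-1,2).tolist())
E
python3 - <<'E'
import cv2
im=cv2.imread('pics/w5.png')[40:275,300:510]
cv2.imwrite('pics/w5c.png',cv2.resize(im,None,fx=2.5,fy=2.5,interpolation=cv2.INTER_CUBIC))
E
```

```text
-x-y [0.4565 0.3273 0.028 ]
-x+y [0.4574 0.4838 0.028 ]
+x+y [0.596 0.489 0.028]
handle (404, 52, 27, 72) [423.4 405.1  18.1  59.7  89.5] [422.5 408.2  18.7  61.8  89.5]
green [517.2 204.3  47.8  48.1  86.2]
[525.3 406.3 157.5 140.9  89.3] [[332, 129], [425, 125], [500, 131], [477, 262], [376, 262], [349, 242], [331, 153]]
```

View pics/w5c.png

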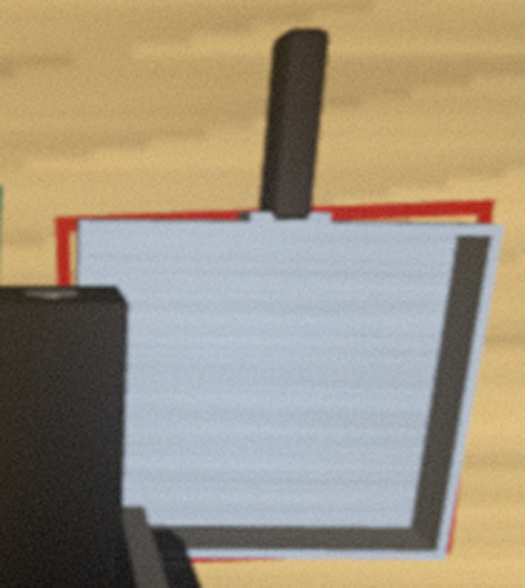

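The pan is square at (0.526, 0.406), with its rim at pixels 331–500 × 127–262. Bar B goes on its far half at y = 0.440.

Call:
{"name": "step_arm", "arguments": {"motion": "0 0 0 0.003 0.06 0 0.9;0 0 0 0.006 0.11 -0.02 0.9;0 0 0 0.006 0.12 -0.06 0.9;0 0 0 0.006 0.12 -0.105 0.9;0 0 0 0.006 0.12 -0.14 0.9;0 0 0 0.006 0.12 -0.154 0.9;0 0 0 0.006 0.12 -0.158 0.9;0 0 0 0.006 0.12 -0.160 0.9;0 0 0 0.006 0.12 -0.160 0.9;0 0 0 0.006 0.12 -0.160 0.55;0 0 0 0.006 0.12 -0.160 0.55;0 0 0 0.006 0.12 -0.160 0.55"}}

```text
time_s: 13.52
tool_pos: [0.5263, 0.4398, 0.0224]
tool_rot: [0.001, 1.0, 0.0, 0.0]
wrist_force: [-0.6, -0.4, 1.2]
finger_gap: 0.451
grasp_force: 0.0
```

Call:
{"name": "step_arm", "arguments": {"motion": "0 0 0 0 0 0.03 0.55;0 0 0 0 0 0.08 0.5;0 0 0 -0.02 -0.055 0.11 0.45;0 0 -9.4 -0.03 -0.115 0.12 0.45;0 0 -9.4 -0.04 -0.175 0.12 0.45;0 0 -9.4 -0.04 -0.235 0.12 0.45;0 0 -9.4 -0.03 -0.295 0.12 0.45;0 0 -9.4 -0.01 -0.355 0.12 0.45;0 0 -9.4 0.01 -0.41 0.12 0.45;0 0 -9.4 0.03 -0.465 0.12 0.45;0 0 -9.4 0.046 -0.52 0.11 0.45;0 0 -9.4 0.046 -0.547 0.1 0.45;0 0 -9.4 0.046 -0.547 0.1 0.45;0 0 -9.4 0.046 -0.547 0.1 0.45;0 0 -9.4 0.046 -0.547 0.1 0.45"}}

```text
time_s: 15.4
tool_pos: [0.5724, -0.1062, 0.1228]
tool_rot: [0.082, 0.997, 0.0, 0.0]
wrist_force: [0.3, -0.1, 0.5]
finger_gap: 0.55
grasp_force: 0.0
```

```bash
python3 - <<'E'
from h import *
s=sense(); p=camera_params('wrist'); im=get_image('wrist'); save('w6.png',im)
print(s['tool_pos'],s['tool_rot'],s['finger_gap'],s['wrist_force'])
v=im.max(2)
for c in blobs(v<60,(0,0,640,400),200): print(cv2.boundingRect(c),onplane(p,c,.026))
save('top1.png',get_image('top'))
E
```

```text
[ 0.57242237 -0.10622564  0.1228187 ] [8.17752842e-02 9.96650703e-01 6.79452636e-06 4.23095286e-04] 0.5495011363630281 [ 0.34295048 -0.1351451   0.46447341]
(23, 245, 594, 155) [ 682.8 -125.   585.8  165.3   80.6]
(302, 143, 32, 131) [ 572.8 -108.9   24.2  109.2   80.8]
```

View pics/top1.png

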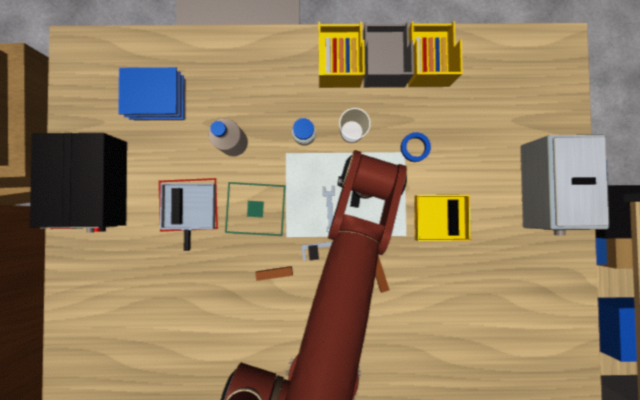

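The top view shows bar A flat in the bin at (453,217) and bar B flat in the pan at (177,206). Bar C is under the jaws, measured at (0.573, -0.1085), turned -9.3°.

Call:
{"name": "step_arm", "arguments": {"motion": "0 0 0 0.001 -0.0015 -0.05 0.45;0 0 0 0.001 -0.0015 -0.085 0.45;0 0 0 0.001 -0.0015 -0.104 0.45;0 0 0 0.001 -0.0015 -0.104 0.45;0 0 0 0.001 -0.0015 -0.104 0.9;0 0 0 0.001 -0.0015 -0.104 0.9;0 0 0 0.001 -0.0015 -0.104 0.9;0 0 0 0.001 -0.0015 -0.104 0.9;0 0 0 0.001 -0.0015 -0.09 0.9;0 0 0 0.001 -0.0015 -0.06 0.9;0 0 0 0.001 -0.0015 -0.02 0.9;0 0 0 0.001 -0.0015 0 0.9;0 0 0 0.001 -0.0015 0 0.9;0 0 0 0.001 -0.0015 0 0.9;0 0 0 0.001 -0.0015 0 0.9;0 0 0 0.001 -0.0015 0 0.9;0 0 0 0.001 -0.0015 0 0.9;0 0 0 0.001 -0.0015 0 0.9"}}

```text
time_s: 17.75
tool_pos: [0.5731, -0.1088, 0.1221]
tool_rot: [0.083, 0.997, 0.0, -0.0]
wrist_force: [-0.2, 0.5, -1.8]
finger_gap: 0.29
grasp_force: 61.0
```

```bash
python3 - <<'E'
from h import *
for i in range(3):
    s=sense(); get_image('top'); print(s['tool_pos'],s['wrist_force'],s['finger_gap'],s['grasp_force'],s['moment'])
E
```

```text
[ 0.57313753 -0.10881021  0.12213241] [-0.22161682  0.51132994 -1.75775086] 0.289934784045439 61.01860173046589 [ 0.01588609 -0.01263658 -0.01903656]
[ 0.57319141 -0.10883821  0.12225214] [ 0.23614554  0.08631353 -2.17248132] 0.28685105813944023 61.01884748786688 [0.01793172 0.08048603 0.01020749]
[ 0.57321252 -0.10882247  0.12231065] [-0.8033011   0.04733078 -2.80510435] 0.29111288232685756 61.01782511919737 [-0.0495873   0.0690944  -0.05829656]
```

About 2 N, so bar C is also aluminium and goes on the pan's near half at y = 0.372.

Call:
{"name": "step_arm", "arguments": {"motion": "0 0 0 0 0.03 0.03 0.9;0 0 5 -0.01 0.085 0.05 0.9;0 0 9.4 -0.025 0.145 0.05 0.9;0 0 9.4 -0.04 0.205 0.05 0.9;0 0 9.4 -0.055 0.265 0.05 0.9;0 0 9.4 -0.055 0.325 0.05 0.9;0 0 9.4 -0.047 0.385 0.05 0.9;0 0 9.4 -0.047 0.435 0.04 0.9;0 0 9.4 -0.047 0.47 0.02 0.9;0 0 9.4 -0.047 0.4805 -0.01 0.9;0 0 9.4 -0.047 0.4805 -0.05 0.9;0 0 9.4 -0.047 0.4805 -0.08 0.9;0 0 9.4 -0.047 0.4805 -0.094 0.9;0 0 9.4 -0.047 0.4805 -0.098 0.9;0 0 9.4 -0.047 0.4805 -0.1 0.9;0 0 9.4 -0.047 0.4805 -0.1 0.9;0 0 9.4 -0.047 0.4805 -0.1 0.55;0 0 9.4 -0.047 0.4805 -0.1 0.55;0 0 9.4 -0.047 0.4805 -0.1 0.55"}}

```text
time_s: 20.27
tool_pos: [0.5264, 0.3718, 0.0224]
tool_rot: [0.001, 1.0, 0.0, 0.0]
wrist_force: [-0.4, 0.5, -0.3]
finger_gap: 0.445
grasp_force: 0.0
```

```bash
python3 -c "
from h import *
s=sense();print(s['tool_pos'],s['tool_rot'],s['finger_gap'],s['wrist_force'])"
```

```text
[0.52636643 0.37175768 0.02243273] [6.13602860e-04 9.99999770e-01 1.36899184e-04 2.53720730e-04] 0.44537834540614696 [-0.44092011  0.54409772 -0.26239538]
```

Call:
{"name": "step_arm", "arguments": {"motion": "0 0 0 0 0 0.03 0.55;0 0 0 0 0 0.08 0.45;0 0 0 -0.03 0 0.13 0.45;0 0 0 -0.07 0 0.17 0.45;0 0 0 -0.11 0 0.21 0.45;0 0 0 -0.13 0 0.238 0.45;0 0 0 -0.13 0 0.238 0.45;0 0 0 -0.13 0 0.238 0.45"}}

```text
time_s: 21.28
tool_pos: [0.3962, 0.3714, 0.2593]
tool_rot: [0.001, 1.0, -0.0, -0.0]
wrist_force: [0.1, 0.5, -1.1]
finger_gap: 0.55
grasp_force: 0.0
```

```bash
cat > pan.py <<'E'
from h import *
import sys
def line(P):
    vx,vy,x,y=cv2.fitLine(np.float32(P),cv2.DIST_HUBER,0,.01,.01).ravel(); return vx,vy,x,y
def measure(tag):
    p=camera_params('wrist'); im=get_image('wrist'); save(tag,im)
    h,s,v=[c.astype(int) for c in cv2.split(cv2.cvtColor(im,cv2.COLOR_RGB2HSV))]
    # inner/rim steel colour region: hull of blue-grey pixels
    m=((h>90)&(h<130)&(s<110)&(v>110)).astype(np.uint8)
    for c in blobs(m,(0,60,640,400),150):
        r=onplane(p,c,.028)
        if r[2]>60 and r[3]>20: print('steel',cv2.boundingRect(c),r)
    for c in blobs((h>55)&(h<95)&(s>70),(0,0,640,400),300):
        print('green',cv2.boundingRect(c),onplane(p,c,0))
    for c in blobs((v<85),(0,0,640,330),200):
        r=onplane(p,c,.027)
        if 8<min(r[2:4])<60 and max(r[2:4])<140: print('dark z.027',cv2.boundingRect(c),r,'z.03',onplane(p,c,.030))
    return p,im
if __name__=='__main__':
    s=sense(); print(s['tool_pos'],s['time_s']); measure(sys.argv[1])
E
python3 pan.py w7.png
```

```text
[0.39624706 0.37141928 0.2592582 ] 21.275
steel (289, 222, 120, 95) [524.4 406.8 155.7 142.   88.9]
steel (15, 207, 52, 94) [500.6  -4.9 136.3  31.2   4.3]
green (188, 242, 34, 32) [517.5 204.4  47.4  47.3  86.2]
green (593, 238, 47, 10) [494.5 792.4  68.5  13.9  90. ]
green (139, 203, 128, 99) [517.6 204.4 175.5 155.9  86.2]
dark z.027 (341, 174, 15, 51) [423.5 406.6  65.9  18.1   1.1] z.03 [422.7 406.3  65.4  18.    1.1]
dark z.027 (36, 147, 36, 36) [379.1  46.1  41.1  33.7   5.3] z.03 [378.6  48.8  40.8  33.4   5.3]
```

The pan is centred at (0.525, 0.4065) with both bars in it, and the green mark at (0.5175, 0.2044), turned -4°. Next I grip the handle at (0.420, 0.4065).

Call:
{"name": "step_arm", "arguments": {"motion": "0 0 0 0.024 0.0345 -0.06 0.5;0 0 0 0.024 0.0345 -0.12 0.5;0 0 0 0.024 0.0345 -0.175 0.5;0 0 0 0.024 0.0345 -0.22 0.5;0 0 0 0.024 0.0345 -0.236 0.5;0 0 0 0.024 0.0345 -0.240 0.5;0 0 0 0.024 0.0345 -0.240 0.5;0 0 0 0.024 0.0345 -0.240 0.8;0 0 0 0.024 0.0345 -0.240 0.85;0 0 0 0.024 0.0345 -0.240 1;0 0 0 0.024 0.0345 -0.240 1;0 0 0 0.024 0.0345 -0.240 1;0 0 0 0.024 0.0345 -0.240 1"}}

```text
time_s: 22.95
tool_pos: [0.4214, 0.4074, 0.0227]
tool_rot: [0.001, 1.0, 0.001, 0.001]
wrist_force: [-0.5, 0.2, 6.4]
finger_gap: 0.173
grasp_force: 60.0
```

```bash
python3 pan.py w8.png; python3 -c "
from h import *
s=sense();print(s['tool_pos'],s['tool_rot'],s['finger_gap'],s['wrist_force'],s['moment'])"
```

```text
[0.4214045  0.40741051 0.0226962 ] 22.95
green (0, 357, 47, 43) [511.2 212.7  32.5  35.4  86.1]
green (0, 282, 139, 55) [459.  258.2  76.8  33.3  86. ]
[0.42142029 0.40742246 0.02271638] [6.34885331e-04 9.99997905e-01 1.30110544e-03 1.44733356e-03] 0.16868832121520264 [-1.21145497  0.10720205  6.85522822] [ 0.06977132  0.15041851 -0.08741541]
```

Call:
{"name": "step_arm", "arguments": {"motion": "0 0 0 0 0 0.0025 1;0 0 0 0 0 0.0025 1;0 0 0 0 -0.004 0.0025 1;0 0 0 0 -0.012 0.0025 1;0 0 -0.5 -0.001 -0.026 0.0025 1;0 0 -1 -0.002 -0.042 0.0025 1;0 0 -1.5 -0.003 -0.058 0.0025 1;0 0 -2 -0.004 -0.074 0.0025 1;0 0 -2.5 -0.005 -0.09 0.0025 1;0 0 -3 -0.006 -0.106 0.0025 1;0 0 -3.5 -0.007 -0.122 0.0025 1;0 0 -4 -0.0075 -0.138 0.0025 1;0 0 -4 -0.0075 -0.154 0.0025 1;0 0 -4 -0.0075 -0.168 0.0025 1;0 0 -4 -0.0075 -0.18 0.0025 1;0 0 -4 -0.0075 -0.19 0.0025 1;0 0 -4 -0.0075 -0.195 0.0025 1;0 0 -4 -0.0075 -0.195 0.0025 1;0 0 -4 -0.0075 -0.195 0.0025 1"}}

```text
time_s: 25.38
tool_pos: [0.4126, 0.2109, 0.0227]
tool_rot: [0.036, 0.999, -0.0, -0.0]
wrist_force: [-0.4, 0.8, -1.8]
finger_gap: 0.175
grasp_force: 58.9
```

```bash
python3 - <<'E'
from h import *
s=sense();print(s['tool_pos'],s['tool_rot'],s['finger_gap'],s['wrist_force'],s['moment'])
im=get_image('top'); save('top2.png',im); p=camera_params('top')
for im,t in ((cv2.cvtColor(cv2.imread('pics/top0.png'),cv2.COLOR_BGR2RGB),'before'),(im,'now')):
    h,ss,v=[c.astype(int) for c in cv2.split(cv2.cvtColor(im,cv2.COLOR_RGB2HSV))]
    m=((h>90)&(h<130)&(ss<110)&(v>100)&(v<230)).astype(np.uint8)
    for c in blobs(m,(150,170,283,245),150): print(t,'steel',cv2.boundingRect(c),onplane(p,c,.028))
    for c in blobs((h>55)&(h<95)&(ss>70),(215,170,290,245),20): print(t,'green',cv2.boundingRect(c),onplane(p,c,0))
E
python3 pan.py w9.png
```

```text
[0.41257737 0.21094487 0.02268579] [ 3.56955253e-02  9.99362601e-01 -4.22649414e-04 -2.05016263e-04] 0.17475586212013156 [-0.39813772  0.80863203 -1.78344464] [ 0.20558433 -0.15051343  0.21155559]
before steel (161, 184, 53, 46) [523.7 405.5 155.7 135.4  89.5]
before green (248, 201, 15, 16) [516.3 205.8  43.2  46.5  89.8]
now steel (227, 185, 55, 48) [515.1 204.  158.3 139.4  86.4]
[0.41260049 0.21100372 0.02271033] 25.425
dark z.027 (37, 61, 250, 78) [334.5 151.1  10.2 105.6  12. ] z.03 [334.7 152.7  10.  103.   12. ]
```

Call:
{"name": "step_arm", "arguments": {"motion": "0 0 0 0 0 0 0.5;0 0 0 0 0 0 0.5;0 0 0 0 0 0 0.5;0 0 0 0 0 0.03 0.5;0 0 0 0 0 0.09 0.5;0 0 2 0 0 0.15 0.5;0 0 4 -0.005 0 0.2 0.5;0 0 4 -0.005 0 0.24 0.5;0 0 4 -0.005 0 0.24 0.5;0 0 4 -0.005 0 0.24 0.5"}}

```text
time_s: 26.72
tool_pos: [0.4073, 0.2111, 0.262]
tool_rot: [0.001, 1.0, -0.0, -0.001]
wrist_force: [0.2, 0.7, -0.4]
finger_gap: 0.501
grasp_force: 0.0
```

```bash
cat > out.py <<'E'
from h import *
import pickle,sys
p=camera_params('wrist'); im=get_image('wrist'); save(sys.argv[1],im); pickle.dump(p,open(sys.argv[1]+'.p','wb'))
h,s,v=[c.astype(int) for c in cv2.split(cv2.cvtColor(im,cv2.COLOR_RGB2HSV))]
g=(h>55)&(h<95)&(s>60)
u=proj(p,(.517,.204,0)); x0,y0=(u-[110,90]).astype(int); x1,y1=(u+[110,90]).astype(int)
m=np.zeros_like(g); m[y0:y1,x0:x1]=g[y0:y1,x0:x1]
ys,xs=np.nonzero(m); print('green hull',onplane(p,cv2.convexHull(np.c_[xs,ys].astype(np.int32)),0),len(xs))
a=((h>90)&(h<130)&(s<110)&(v>110))&~m
ma=np.zeros_like(a,np.uint8); ma[y0:y1,x0:x1]=a[y0:y1,x0:x1]
cs=[c for c in blobs(ma,(x0,y0,x1,y1),60) if not (cv2.boundingRect(c)[0]<=x0)]
for c in cs: print('steel',cv2.boundingRect(c),onplane(p,c,.028))
allp=np.vstack(cs); print('pan hull',onplane(p,cv2.convexHull(allp),.028))
for c in blobs(v<85,(x0,60,x1,330),60):
    r=onplane(p,c,.027)
    if max(r[2:4])<140: print('dark',cv2.boundingRect(c),r,'@.034',onplane(p,c,.030))
E
python3 out.py w10.png
```

```text
green hull [548.8 194.5 234.2 310.1   2.4] 464
steel (275, 299, 92, 7) [585.2 211.5 129.4   4.1  86.4]
steel (257, 207, 122, 88) [507.  204.4 157.3 123.9  86.2]
pan hull [515.7 203.7 157.3 141.4  86.1]
dark (330, 207, 46, 6) [448.8 252.6  58.6   4.7  86.2] @.034 [447.8 252.2  58.1   4.7  86.2]
dark (259, 158, 70, 52) [416.7 175.3  65.6  88.5   2.7] @.034 [416.  175.6  65.1  87.8   2.7]
```

```bash
python3 - <<'E'
from h import *
import pickle
p=pickle.load(open('w10.png.p','rb')); im=cv2.imread('pics/w10.png')
h,s,v=[c.astype(int) for c in cv2.split(cv2.cvtColor(im,cv2.COLOR_BGR2HSV))]
g=((h>50)&(h<95)&(s>60)).astype(np.uint8)
for c in blobs(g,(220,170,420,340),5): print(cv2.boundingRect(c),cv2.contourArea(c))
ys,xs=np.nonzero(g[170:340,220:420]); P=np.array([ray(p,(x+220,y+170),0)[:2] for x,y in zip(xs,ys)])
a=np.radians(-4); q=(P-[.5174,.2044])@np.array([[np.cos(a),-np.sin(a)],[np.sin(a),np.cos(a)]])
for n,k in (('-x',(abs(q[:,0]+.077)<.006)&(abs(q[:,1])<.08)),('+x',(abs(q[:,0]-.077)<.006)&(abs(q[:,1])<.08)),('-y',(abs(q[:,1]+.087)<.006)&(abs(q[:,0])<.07)),('+y',(abs(q[:,1]-.087)<.006)&(abs(q[:,0])<.07))):
    ax=0 if 'x' in n else 1
    if k.sum()>4: print(n,k.sum(),np.round(q[k][:,ax].mean()*1000,2),'slope deg',np.round(np.degrees(np.polyfit(q[k][:,1-ax],q[k][:,ax],1)[0]),2))
# pan rim edges in the same frame, z=.028
m=((h>90)&(h<130)&(s<110)&(v>110)); ys,xs=np.nonzero(m[190:330,240:400]); P=np.array([ray(p,(x+240,y+190),.028)[:2] for x,y in zip(xs,ys)])
q=(P-[.5174,.2044])@np.array([[np.cos(a),-np.sin(a)],[np.sin(a),np.cos(a)]])
q=q[(abs(q[:,0])<.078)&(abs(q[:,1])<.088)]
for lo in (-.06,-.04,.02,.04,.06):
    b=q[abs(q[:,1]-lo)<.004]; print('y',lo,'x range',np.round([b[:,0].min()*1e3,b[:,0].max()*1e3],1))
for lo in (-.05,-.03,0,.03,.05):
    b=q[abs(q[:,0]-lo)<.004]; print('x',lo,'y range',np.round([b[:,1].min()*1e3,b[:,1].max()*1e3],1))
E
```

```text
(325, 198, 59, 48) 165.5
(255, 194, 58, 15) 131.5
-x 303 -76.12 slope deg -0.16
-y 55 -86.82 slope deg -0.92
+y 82 86.59 slope deg 0.26
y -0.06 x range [-68.6 -18.3]
y -0.04 x range [-68.7  67.8]
y 0.02 x range [-68.9  68.6]
y 0.04 x range [-68.7  68.8]
y 0.06 x range [-68.8  68.9]
x -0.05 y range [-79.4  77.3]
x -0.03 y range [-79.2  77.3]
x 0 y range [-22.1  60.9]
x 0.03 y range [-21.   65.5]
x 0.05 y range [-21.3  68.7]
```

The pan's edges sit at ±68.8 mm in x and -79/+77 mm in y in the mark's frame. It is centred within about 1 mm and square within about 0.3°. Last check: the bars and bystanders, compared with the first picture.

```bash
python3 - <<'E'
from h import *
p=camera_params('wrist'); im=get_image('wrist'); v=im.max(2)
print(np.round([proj(p,(.5174,.170,.03)),proj(p,(.5174,.238,.03))]))
for c in blobs(v<60,(255,205,385,320),300): print('bar in pan',cv2.boundingRect(c),onplane(p,c,.030))
ps=camera_params('scene'); b=get_image('scene'); save('scene1.png',b)
a=cv2.imread('pics/scene0.png')[:,:,::-1]
d=(cv2.absdiff(a,b).max(2)>50).astype(np.uint8)
for c in blobs(d,(0,0,640,400),40): print('changed',cv2.boundingRect(c))
t=get_image('top');tp=camera_params('top')
for c in blobs((t.max(2)<55),(418,190,470,240),40): print('bar in bin',onplane(tp,c,.030))
E
```

```text
[[290. 260.]
 [341. 260.]]
bar in pan (362, 245, 23, 75) [553.2 283.3 116.8  30.2   3.4]
bar in pan (327, 218, 24, 81) [517.  235.3  25.4 117.9  87.4]
bar in pan (255, 215, 45, 105) [532.3 151.3  58.4 160.2  86.5]
changed (434, 248, 24, 23)
changed (411, 222, 70, 68)
changed (349, 196, 67, 60)
changed (329, 195, 18, 33)
changed (274, 185, 29, 28)
changed (261, 173, 21, 30)
changed (224, 141, 25, 21)
changed (395, 90, 50, 62)
changed (615, 80, 21, 22)
changed (374, 47, 14, 23)
changed (414, 13, 66, 81)
changed (501, 0, 139, 163)
changed (405, 0, 43, 48)
bar in bin [ 484.9 -394.1   27.3  102.8   88.7]
```

```bash
python3 -c "
from h import *
print(job_done())"
```

```text
the job is handed in; nothing more can be done
None
```

The job is handed in: bar_a weighed about 5.5 N (steel) and lies in the yellow bin; bar_b and bar_c weighed about 2 N (aluminium) and lie in the pan, which I measured within about 1 mm of centre and 0.3° of square on the green mark.

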